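# Raise the sprung camera monopod to its second stop and hold it there

### The job

Get the table-top camera monopod up for the stock photos: press its red release button so that the head pops up, then take the head and pull it straight up, past the first click stop, all the way to the second stop. It is sprung and sinks back if let go, so the program finishes while still holding the head at full height between the fingers. Leave the other things on the table where they are.

Things in the scene. Friction and masses are not known exactly. Their poses are not given: they have to be found in the camera images.
- monopod: fixed part of the camera monopod, screwed down: dark foot 120 mm across, black tube 34 mm, grey collar 50 mm across, top 145 mm above the table. A grey arm 30 mm wide (top 137 mm up) reaches 71 mm from the axis along its own -x, roughly towards the robot, and carries the red button 55 mm from the axis. Origin on the table under the axis, z up.
- head: black ribbed grip drum, 32 mm across, 26 mm tall, with cork disc and brass stud (8 mm) on top; sits on the aluminium mast. Origin: drum's centre, 160 mm above the table when down, 260 mm at the second stop; moves only straight up and down, axes as the monopod's. Grip it from above, fingers either side along the monopod's y, clear of the button arm.
- mast (a joint): height of the mast, m: 0 down and caught until the button is pressed; about 0.016 popped up, and stays; first click stop 0.045, a sprung ball (up to 8 N of pull goes through); second stop 0.100, a hard end. Spring and weight pull back with 5 N there; let go, it sinks to the first stop. Rings on the mast leave the collar: yellow near the first stop, green at the second.
- release (a joint): travel of the red button, m: 0 up, 0.006 fully pressed (5 N); the catch lets go at about 0.005, so press fully. It springs back up when let go; the mast then stays popped up.
- button_top (a point): centre of the top face of the red button (22 mm across), 146 mm above the table when not pressed; press straight down. Pressed, it lets the head beside it rise 16 mm: keep the hand clear of it.
- teal_jar_big: big teal ceramic jar, 140 mm across, 120 mm tall, at the left; origin at the centre of its underside
- teal_jar_small: small teal ceramic jar, 120 mm across, 110 mm tall, at the left; origin at the centre of its underside
- toy_car: red toy car, 33 x 68 x 28 mm, to the right; origin at the centre of its underside
- tape_roll: grey roll of tape lying flat, 103 mm across, 48 mm tall, to the right; origin at the centre of its underside
- wood_block: wooden block, 45 x 75 x 30 mm, behind the work to the right; origin at the centre of its underside
- marker: green and white marker pen, 135 mm long, 17 mm thick, lying along the table's front edge; origin at the centre of its underside
Not all that is in view belongs to the job. What is shaped like the monopod but purple is not meant.

How it is judged:
By the outcome, as a careful person would: the job done as asked, in the order asked, and still so for the second after the job is handed in, while the arm keeps its last pose, push and grip.
It also fails if it takes over 35 s, if anything falls off the work surface, if the arm or the gripper's body presses on something with over 40 N, if the wrist force passes 120 N, or if a joint passes its speed limit or range.

### The arm

A 6-joint arm with a two-finger parallel gripper is mounted at the origin on a cart in front of the work surface, level with it; the furniture and walls round the work are solid. World frame = base frame: x ahead of the robot, y to its left, z up, the work surface at z = 0. Lengths are in mm, angles in rad, forces in N, time in s.
With the tool pointing down it reaches from about 375 to 975 mm from the base axis. Payload 3.8 kg.
Tool frame: the origin (TCP) lies at the very end of the fingers, on their centre line; the grasp point (between the pads) lies 19 mm behind it; z points along the fingers, y is the line along which they close (so a half turn about z gives the same grasp; the last joint's range is limited). The gripper opens to 85 mm and grips with 20 to 120 N. Pads are 22 mm wide; open, the fingers measure 114 mm over their backs; the gripper's body (76 mm by 85 mm) begins 54 mm behind the grasp point. The pads swing forward as they close: fully open they stand 13 mm farther back than shut.
Start: joints at [1.134, 0.264, 1.604, -0, 1.274, -0.037], TCP at [262.73, 621.764, 231.28] pointing down, gripper open.
Joint ranges: [-2.63, 2.63], [-0.94, 2.18], [0.31, 2.57], [-1.31, 4.45], [0, 2.66], [-2.55, 2.55]. Speed limits (rad/s): [2.57, 2.57, 3.14, 3.14, 3.14, 3.14].

### API

Orientations are given as [roll, pitch, yaw] about the fixed x, y, z axes, in that order (R = Rz(yaw) Ry(pitch) Rx(roll)).
In Python, from rig import env, effector, kinematics, telemetry, eyes, workorder gives the robot as it stands. Calls block until the motion is done:
- env.reach(position, orientation): joint-space move of the TCP to a pose.
- env.movel(position, rotation=None, v=150): straight line of the TCP; rotation=None keeps the orientation; v is the mean speed in mm/s.
- env.movej(angles): joint-space move.
- effector.set_gripper(opening): finger opening in mm; the grip force is fixed at half the most; returns when the fingers have stopped.
- env.wait(seconds).
- kinematics.ik(position, orientation): joint angles nearest the present ones, or None.
- telemetry.observe(): the state.
- eyes.get_image(name): name is "side" or "top" or "wrist"; returns the picture (400x640x3 uint8, red, green, blue); there is no depth.
- eyes.get_calibration(name): a dict with "intrinsics" (3x3 intrinsics, pixels), "extrinsics" (4x4, takes a point from world to camera coordinates); the wrist camera has in their place "mount" (4x4, takes a point from camera to tool coordinates, whose origin is the TCP and whose axes are the flange's). Camera axes: x right, y up, looking along -z (the intrinsics and any distortion apply to the point x, -y, -z); pixel columns grow to the right and rows downward; lengths in mm; the calibration is good to about 2 mm. A picture is of the moment at which its call begins: read the wrist's pose just before it. get_calibration takes no time and is no camera call.
A pose or a line that the arm cannot do raises env.PlanningError and nothing moves.
- workorder.hand_in(): hands the job in; it is judged then, once.
The state is a dict: "time_s": time; "joint_positions": joint angles; "joint_vel": joint speeds; "effort": joint torques, N m; "tool_pos": TCP position; "tool_rot": TCP orientation; "contact_force": force on the tool from outside, world axes, zero at the start; "ft_torque": the same for the moment, N m; "finger_gap": finger opening in mm; "grip_force": force on a finger pad.
Only numpy, scipy, OpenCV 4.12 (cv2) and the standard library are available. Lean on these libraries where they do the work, as an engineer would, in place of code of your own. Each camera call takes 0.05 s, during which the arm holds its last target. There are 200 camera calls.

## Working session

There is one attempt and no reset: what is moved stays moved. The work goes in short steps, each a Python script; the robot and the scene stay as the last script left them, time stands still between calls to the robot, and variables do not carry over. Pictures are saved under pics/ and viewed, at most 10 in all, crops included, and the job is handed in when it is done.

```bash
mkdir -p pics; ls
python3 - <<'E'
from rig import eyes, telemetry
import cv2
for n in("top","side"):
    cv2.imwrite(f"pics/{n}0.png",eyes.get_image(n)[:,:,::-1])
    c=eyes.get_calibration(n); print(n,c)
print(eyes.get_calibration("wrist"))
print(telemetry.observe())
E
```

```text
pics
top {'intrinsics': array([[401.94433123,   0.        , 316.42732043],
       [  0.        , 401.94433123, 203.65999234],
       [  0.        ,   0.        ,   1.        ]]), 'extrinsics': array([[ 1.85954755e-02, -9.99559709e-01,  2.31213219e-02,
        -8.69177797e+00],
       [ 9.96789596e-01,  2.03352489e-02,  7.74401626e-02,
        -6.09484499e+02],
       [-7.78762443e-02,  2.16070565e-02,  9.96728863e-01,
        -1.26083512e+03],
       [ 0.00000000e+00,  0.00000000e+00,  0.00000000e+00,
         1.00000000e+00]])}
side {'intrinsics': array([[463.87297173,   0.        , 320.42965371],
       [  0.        , 463.87297173, 202.05002865],
       [  0.        ,   0.        ,   1.        ]]), 'extrinsics': array([[ 1.85810510e-01, -9.82539216e-01, -9.54691857e-03,
        -9.05557222e+01],
       [ 7.47204541e-01,  1.34982782e-01,  6.50741902e-01,
        -5.27832194e+02],
       [-6.38090768e-01, -1.28048186e-01,  7.59238983e-01,
        -8.44738170e+02],
       [ 0.00000000e+00,  0.00000000e+00,  0.00000000e+00,
         1.00000000e+00]])}
{'intrinsics': array([[352.7994786
[... 483 characters left out ...]
])}
{'time_s': 0.1, 'joint_positions': array([ 1.13409569e+00,  2.64717108e-01,  1.60527409e+00, -3.76020264e-05,
        1.27366487e+00, -3.68634028e-02]), 'joint_vel': array([-0.00079367, -0.00138579, -0.00240582, -0.00067503,  0.00054124,
       -0.00023293]), 'effort': array([ 9.75652874e-04, -5.16703963e+01, -3.68592918e+01,  8.67372751e-05,
        6.21595042e-03,  2.44041655e-05]), 'tool_pos': array([262.46441117, 621.15827778, 230.04022785]), 'tool_rot': array([-3.13952932e+00, -4.01401452e-05,  2.74176642e+00]), 'contact_force': array([0.4355822 , 0.26849368, 0.48819075]), 'ft_torque': array([ 0.01840142,  0.02503463, -0.00683818]), 'grip_force': 0.0, 'finger_gap': 84.9686542854088}
```

View pics/top0.png

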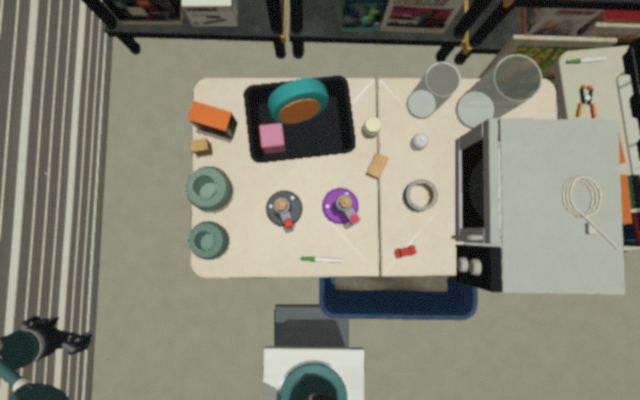

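View pics/side0.png

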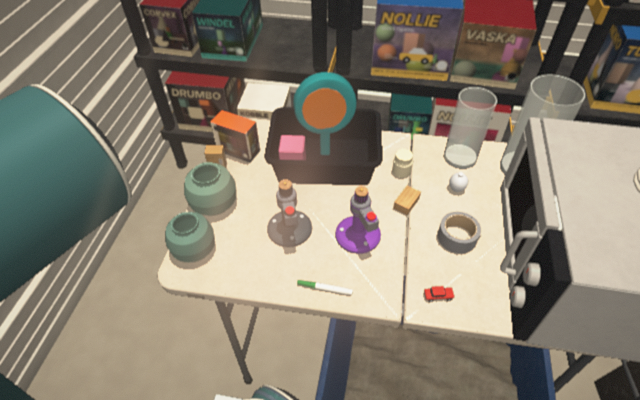

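Two things could be taken for the monopod. One has a dark foot: top view (284,208), red button (288,224); side view (289,215), button (290,211). The other has a purple foot: top view (341,206), button (354,218); side view (359,220). I choose the dark-footed one and check it in a close crop with masks.

```bash
cat > h.py <<'E'
import numpy as np, cv2
from rig import eyes
def ray(n,px,T=None):
    c=eyes.get_calibration(n); K=c["intrinsics"]
    d=np.linalg.inv(K)@[px[0],px[1],1]; d=d*[1,-1,-1]
    if T is None: M=np.linalg.inv(c["extrinsics"])
    else: M=T@c["mount"]
    return M[:3,3], M[:3,:3]@d/np.linalg.norm(d)
def onz(r,z): o,d=r; return o+d*(z-o[2])/d[2]
def tri(rs):
    A=sum(np.eye(3)-np.outer(d,d) for o,d in rs); b=sum((np.eye(3)-np.outer(d,d))@o for o,d in rs)
    p=np.linalg.solve(A,b); return p,[np.linalg.norm(np.cross(p-o,d)) for o,d in rs]
def blobs(img,lo,hi,box,minA=6):
    x0,y0,x1,y1=box; hsv=cv2.cvtColor(img[y0:y1,x0:x1],cv2.COLOR_RGB2HSV)
    m=cv2.inRange(hsv,np.array(lo),np.array(hi))
    n,_,st,ce=cv2.connectedComponentsWithStats(m)
    return sorted([(int(st[i,4]),(ce[i]+[x0,y0]).round(2).tolist(),(st[i,:4]+[x0,y0,0,0]).tolist()) for i in range(1,n) if st[i,4]>=minA],reverse=True)
E
python3 - <<'E'
from h import *
B={"top":(262,185,305,232),"side":(262,172,318,250)}
R={}
out=[]
for n,b in B.items():
    im=cv2.imread(f"pics/{n}0.png")[:,:,::-1].copy()
    # red wraps hue: shift to RGB->use BGR order so red becomes blue hue 120
    sw=im[:,:,::-1].copy()
    r=blobs(sw,(108,150,110),(132,255,255),b); k=blobs(sw,(98,70,110),(112,170,255),b)
    print(n,"red",r[:2],"cork",k[:3]); R[n]=(r,k)
    x0,y0,x1,y1=b; out.append(cv2.resize(im[y0:y1,x0:x1,::-1],(390,520),interpolation=cv2.INTER_CUBIC))
    print([onz(ray(n,r[0][1]),143).round(1)],[onz(ray(n,q[1]),176).round(1) for q in k[:3]])
cv2.imwrite("pics/crop.png",np.hstack(out))
for i in (0,1): print(tri([ray(n,R[n][i][0][1]) for n in B]))
E
```

```text
top red [(42, [287.93, 222.81], [285, 220, 7, 7])] cork [(94, [280.5, 204.62], [276, 199, 10, 12])]
[array([543.2,  86.9, 143. ])] [array([592.9, 107.4, 176. ])]
side red [(37, [289.59, 209.86], [286, 207, 8, 6])] cork [(421, [291.05, 181.67], [278, 172, 31, 25]), (28, [282.93, 219.86], [281, 211, 5, 16]), (11, [286.64, 213.36], [284, 210, 8, 6])]
[array([542.3,  82.9, 143. ])] [array([601.7,  91.3, 176. ]), array([485.2,  82.7, 176. ]), array([504.8,  78.9, 176. ])]
(array([543.70049304,  85.27038613, 140.69750463]), [np.float64(1.8024872724908163), np.float64(1.8024872724907608)])
(array([594.47955955,  98.33433806, 182.13596323]), [np.float64(8.86806374223837), np.float64(8.868063742238302)])
```

View pics/crop.png

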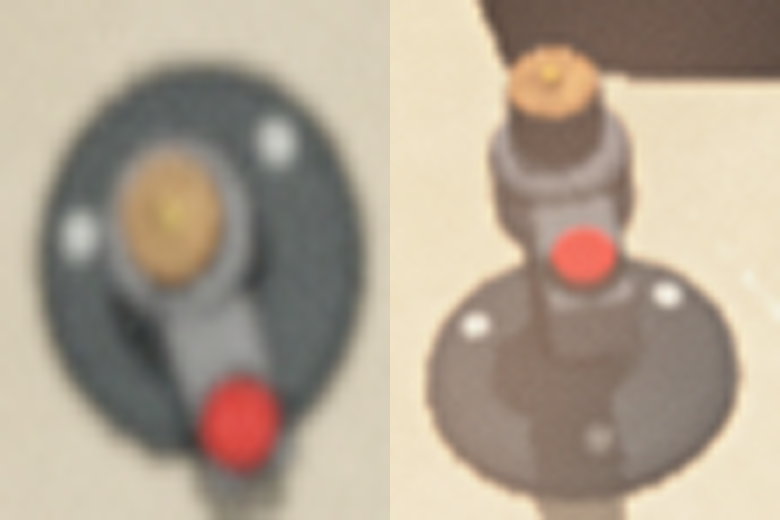

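The dark-footed monopod is confirmed, and its head is down. The crop shows the cork at top (281,204) and side (285.4,184.5), with the button about 54 mm from the axis. Next is a wrist view to refine this.

```bash
cat >> h.py <<'E'
from scipy.spatial.transform import Rotation as Ro
from rig import env, telemetry, effector
def toolT():
    s=telemetry.observe(); T=np.eye(4); T[:3,:3]=Ro.from_euler("xyz",s["tool_rot"]).as_matrix(); T[:3,3]=s["tool_pos"]; return T
def st(): 
    s=telemetry.observe(); print({k:np.round(s[k],2).tolist() for k in("time_s","tool_pos","tool_rot","contact_force","finger_gap","grip_force")})
E
python3 - <<'E'
from h import *
p,e=tri([ray("top",(281,204.2)),ray("side",(285.4,184.5))]);print("cork",p,e)
env.reach([565,95,300],[np.pi,0,0.40]); effector.set_gripper(0); env.wait(.3)
T=toolT(); np.save("T1.npy",T); im=eyes.get_image("wrist"); cv2.imwrite("pics/w1.png",im[:,:,::-1]); st()
sw=im[:,:,::-1].copy()
for q in blobs(sw,(108,150,110),(132,255,255),(0,0,640,400),60)[:3]: print("red",q,onz(ray("wrist",q[1],T),146))
for q in blobs(sw,(98,70,110),(112,170,255),(0,0,640,400),60)[:3]: print("cork",q,onz(ray("wrist",q[1],T),178))
E
```

```text
cork [594.8087175  105.13222524 170.70549885] [np.float64(1.2757114321365415), np.float64(1.2757114321365093)]
{'time_s': 3.4, 'tool_pos': [565.02, 94.97, 299.99], 'tool_rot': [-3.14, -0.0, 0.4], 'contact_force': [-0.13, -0.31, -0.78], 'finger_gap': 0.07, 'grip_force': 0.0}
red (669, [534.21, 329.29], [509, 318, 49, 24]) [ 516.07087418 -160.21718779  146.        ]
red (395, [317.57, 214.56], [306, 204, 24, 22]) [543.43169907  85.54220262 146.        ]
red (360, [510.33, 272.88], [499, 263, 23, 21]) [ 560.55858945 -103.97066224  146.        ]
cork (2647, [607.5, 121.75], [570, 84, 70, 75]) [702.15697513 -76.89595911 178.        ]
cork (2374, [261.4, 54.14], [219, 8, 102, 94]) [646.51836892 171.32165748 178.        ]
cork (1300, [318.31, 159.74], [298, 140, 41, 41]) [594.25737922 106.51136403 178.        ]
```

View pics/w1.png

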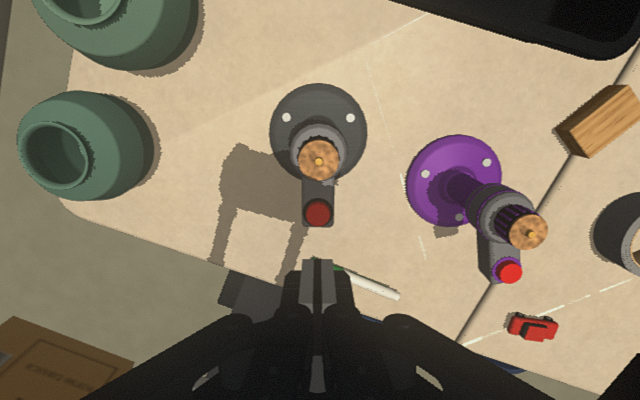

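The wrist view shows the dark monopod's button at (318,214) and its cork at (318,160). That puts the button at (543.4,85.4) and the axis at (594.3,106.3), 55.0 mm apart, which matches the description. Now to press.

Run:
```python
from h import *
y=np.arctan2(20.9,50.8); u=np.array([np.cos(y),np.sin(y)])
b=np.array([543.4,85.4])-3*u
R=[np.pi,0,y]
env.reach([*b,175],R); env.movel([*b,149],R,v=80); env.wait(.2); st()
for z in (145,142,140,139):
    env.movel([*b,z],R,v=30); env.wait(.15); st()
f=-telemetry.observe()["contact_force"][2]
cv2.imwrite("pics/s2.png",cv2.resize(eyes.get_image("side")[160:260,250:330,::-1],(480,600),interpolation=cv2.INTER_CUBIC))
```

```text
{'time_s': 4.65, 'tool_pos': [541.01, 84.31, 149.45], 'tool_rot': [3.14, -0.0, 0.39], 'contact_force': [-0.23, -0.11, -0.3], 'finger_gap': 0.07, 'grip_force': 0.0}
{'time_s': 5.08, 'tool_pos': [541.13, 84.28, 145.42], 'tool_rot': [3.14, -0.0, 0.39], 'contact_force': [1.64, -0.54, 1.4], 'finger_gap': -0.21, 'grip_force': 0.85}
{'time_s': 5.48, 'tool_pos': [541.08, 84.34, 142.36], 'tool_rot': [3.14, -0.0, 0.39], 'contact_force': [0.93, -0.38, 3.66], 'finger_gap': -0.14, 'grip_force': 1.77}
{'time_s': 5.88, 'tool_pos': [541.05, 84.31, 140.32], 'tool_rot': [3.14, -0.0, 0.39], 'contact_force': [2.03, 0.66, 3.89], 'finger_gap': 0.08, 'grip_force': 2.23}
{'time_s': 6.28, 'tool_pos': [541.07, 84.3, 139.94], 'tool_rot': [3.14, -0.0, 0.39], 'contact_force': [1.02, -0.15, 8.41], 'finger_gap': -0.06, 'grip_force': 4.11}
```

View pics/s2.png

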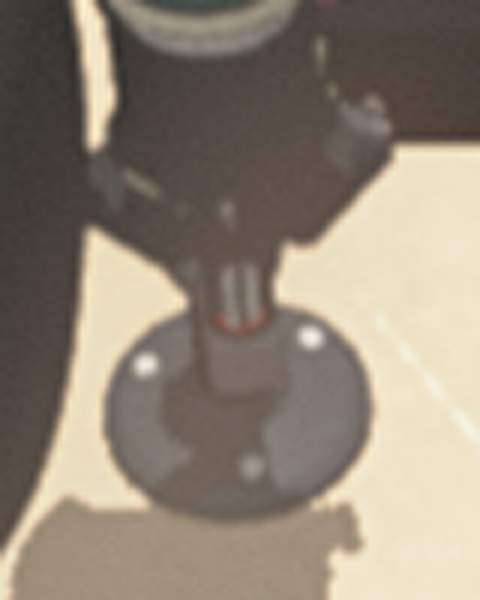

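The fingers cover the head in this view. The force rise at z=139.9 shows the button bottomed out. I'll back off and check from above that the head popped up.

Run:
```python
from h import *
y=np.arctan2(20.9,50.8); R=[np.pi,0,y]
p=telemetry.observe()["tool_pos"]
env.movel([p[0],p[1],230],R,v=150)
env.reach([565,95,300],R); effector.set_gripper(85); env.wait(.2)
T=toolT(); im=eyes.get_image("wrist"); cv2.imwrite("pics/w3.png",im[100:250,220:420,::-1]); st()
sw=im[:,:,::-1].copy()
for q in blobs(sw,(98,70,110),(112,170,255),(270,100,370,200),60)[:2]: print("cork",q,onz(ray("wrist",q[1],T),178),onz(ray("wrist",q[1],T),194))
for q in blobs(sw,(108,150,80),(132,255,255),(270,180,370,250),60)[:2]: print("red",q,onz(ray("wrist",q[1],T),146))
```

```text
{'time_s': 8.52, 'tool_pos': [565.03, 95.0, 300.05], 'tool_rot': [3.14, -0.0, 0.39], 'contact_force': [0.93, -0.34, -0.31], 'finger_gap': 85.09, 'grip_force': 0.0}
cork (1437, [318.2, 163.64], [297, 143, 43, 43]) [591.60019041 105.20348332 178.        ] [594.46445113 106.4399004  194.        ]
red (456, [317.73, 213.77], [306, 202, 24, 24]) [544.09358097  85.93307679 146.        ]
```

View pics/w3.png

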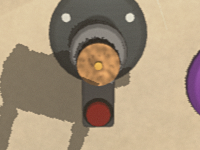

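The cork's size and position match a top at z of about 194, which is 16 mm up, so the head has popped. The axis is at (594.4,106.4). Now to grip and pull.

Run:
```python
from h import *
y=np.arctan2(20.9,50.8); R=[np.pi,0,y]; a=[594.4,106.4]
env.reach([*a,230],R); env.movel([*a,155],R,v=80); st()
effector.set_gripper(0); env.wait(.2); st()
env.movel([*a,175],R,v=50); st()
env.movel([*a,195],R,v=50); st()
env.movel([*a,232],R,v=50); env.wait(.1); st()
cf=lambda: telemetry.observe()["contact_force"][2]
z=232
while z<246:
    z+=1; env.movel([*a,z],R,v=20); env.wait(.1); f=cf(); print(z,round(f,1))
    if f<-15: break
st()
cv2.imwrite("pics/s4.png",cv2.resize(eyes.get_image("side")[140:260,240:340,::-1],(500,600),interpolation=cv2.INTER_CUBIC))
```

```text
{'time_s': 10.02, 'tool_pos': [594.98, 106.49, 155.66], 'tool_rot': [3.14, -0.0, 0.39], 'contact_force': [-0.7, 0.55, 0.17], 'finger_gap': 85.08, 'grip_force': 0.0}
{'time_s': 10.76, 'tool_pos': [594.53, 106.41, 155.07], 'tool_rot': [3.14, -0.0, 0.39], 'contact_force': [0.42, 0.23, 0.86], 'finger_gap': 30.78, 'grip_force': 59.17}
{'time_s': 11.31, 'tool_pos': [594.55, 106.39, 175.29], 'tool_rot': [3.14, -0.0, 0.39], 'contact_force': [1.01, 0.43, -0.47], 'finger_gap': 30.63, 'grip_force': 59.32}
{'time_s': 11.86, 'tool_pos': [594.52, 106.4, 195.09], 'tool_rot': [3.14, -0.0, 0.39], 'contact_force': [3.05, 0.14, -2.0], 'finger_gap': 30.42, 'grip_force': 59.95}
{'time_s': 12.85, 'tool_pos': [594.49, 106.42, 231.67], 'tool_rot': [3.14, -0.0, 0.39], 'contact_force': [6.0, 0.49, -4.02], 'finger_gap': 30.67, 'grip_force': 59.91}
233 -4.4
234 -4.5
235 -4.8
236 -4.5
237 -5.5
238 -5.2
239 -4.9
240 -8.0
241 -11.3
242 -16.0
{'time_s': 16.35, 'tool_pos': [594.4, 106.38, 238.88], 'tool_rot': [-3.14, 0.0, 0.39], 'contact_force': [9.38, 0.89, -15.99], 'finger_gap': 30.51, 'grip_force': 60.95}
```

View pics/s4.png

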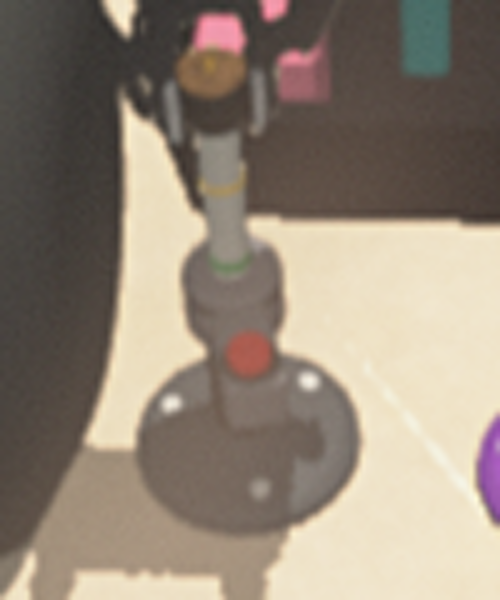

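The side view shows the green ring out of the collar at crop (230,265), the yellow ring above it at (225,185), and the drum still between the fingers. The lift was 83.8 mm on top of the 16 mm pop. The hard stop was felt at 16 N, so I'm handing in.

Run:
```python
from h import *
from rig import workorder
env.wait(.2); st(); print(workorder.hand_in())
```

```text
{'time_s': 16.6, 'tool_pos': [594.4, 106.39, 238.86], 'tool_rot': [-3.14, 0.0, 0.39], 'contact_force': [10.56, 1.27, -14.14], 'finger_gap': 30.5, 'grip_force': 60.95}
the job is handed in; nothing more can be done
None
```

I pressed the release button, pulled the head up to the second stop and handed the job in at 16.6 s, with the fingers still holding it at full height; the verdict was not shown.

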